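Pack the middle spice tube in the lunchbox

TASK

Of the three spice tubes in the rack, take out the middle-length one, set it in the white slanted rest with its orange cap end up and let go of it, then take hold of it anew by its barrel and lay it gently, without letting it drop, in the notches of the two white ribs in the pink lunchbox, so that it lies flat and is let go. Leave the shorter and the longer tube in the rack, and do not shift or tip the ramekin, the cup or the oil bottle.

Things in the scene. Friction and masses are not known exactly. Their poses are not given: they have to be found in the camera images.
- rack: fixed bamboo block, 60 (x) x 210 (y) x 78 mm high; origin at the centre of its underside. Four round upright holes, 29 mm wide and 70 mm deep (hole floor 8 mm above the bench), in a row along its y axis at y = -72, -24, 24 and 72 mm; the hole at -72 is empty.
- tube_middle: spice tube of middle length: round, 26 mm in diameter throughout, 150 mm long, about 70 g, matt metal barrel with an orange cap (the last 28 mm). Origin at the centre of its foot, z axis along the tube to the cap. At the start it stands in one of three rack holes, the top 80 mm showing.
- tube_middle_mid (a point): middle of the middle tube, on its axis, 75 mm from the foot; axes as the tube's
- tube_middle_cap (a point): centre of the top face of the middle tube's cap, 150 mm from its foot
- tube_short: look-alike tube, 26 mm in diameter, 130 mm long (60 mm shows above the rack); origin at the foot, z to the cap. Stays in the rack.
- tube_long: look-alike tube, 26 mm in diameter, 170 mm long (100 mm shows above the rack); origin at the foot, z to the cap. Too long for the lunchbox; stays in the rack.
- rest: fixed slanted rest: bamboo base 120 (x) x 60 (y) x 12 mm, origin at the centre of its underside. On a white spine (14 mm wide, 28 to 38 mm below the tube's axis) are two open V saddles and, at the low end, an end plate for the tube's foot. A tube in it lies in the rest's x-z plane, 50 degrees from level, foot at the low end (+x), cap up and towards -x.
- rest_foot (a point): where the centre of the tube's foot lies in the rest: x = 48, z = 45 mm in the rest's frame; axes as the rest's. Along the tube from here the saddles lie at 12-22 and 80-92 mm; they are 38 mm wide and wholly below the tube's axis. Between them and above 92 mm the tube is free on both sides.
- rest_top (a point): where the centre of the cap's top face lies when the middle tube is in the rest: at x = -48.4, z = 159.9 mm in the rest's frame
- lunchbox: fixed open pink lunchbox, 172 (x) x 190 (y) x 52 mm high, walls and floor 4 mm; origin at the centre of its underside. A divider at y = 24 mm, 40 mm high, parts the food compartment (+y side) from the tube bay, which spans y = -91 to 22 mm and is 164 mm long inside.
- bay (a point): where the tube's middle lies in the lunchbox: x = 0, y = -35, z = 35 mm in its frame; axes as the lunchbox's. Two white ribs, 8 mm thick and 22 mm high, cross the bay at x = -50 and 50 mm; at y = -35 each has a notch 31 mm wide between two cheeks (10 mm wide, tops 38 mm above the bench). The tube lies along x in both notches, either end first.
- ramekin: loose white ceramic ramekin, 80 mm across, 45 mm high, origin under its centre; leave alone
- cup: loose purple plastic cup, 72 mm across, 90 mm high, origin under its centre; leave alone
- oil: loose green oil bottle, 56 mm across, 170 mm high, origin under its centre; leave alone
There are look-alikes about, which are no part of the job. What is shaped like the tube_middle but turquoise is not meant.

How it is judged (in metres and radians):
On the way:
1. the middle tube lies in the slanted rest, cap end up, let go (distance between tube_middle and rest_foot below 0.012 m and distance between tube_middle_cap and rest_top below 0.012 m and contact force between the fingers and tube_middle below 0.1 N), for 0.2 s.
At the end, for the whole second after the job is handed in: The middle tube lies let go and still in both notches of the ribs: middle within 13 mm of the bay point, within 5 degrees of level and 4.5 of the box's x, either end first. Other tubes upright in their holes (moved < 15 mm); ramekin, cup, bottle upright, moved < 30 mm (distance between tube_middle_mid and bay below 0.013 m and angle between tube_middle's own z axis and vertical between 1.48 and 1.66 rad and angle between the z axis of tube_middle and the x axis of lunchbox, either way round below 0.08 rad and linear speed of tube_middle below 0.02 m/s and contact force between the fingers and tube_middle below 0.1 N and distance of each of tube_short, tube_long from where it was at the start of the episode below 0.015 m and angle between each of tube_short, tube_long's own z axis and vertical below 0.15 rad and distance of each of ramekin, cup, oil from where it was at the start of the episode below 0.03 m and angle between each of ramekin, cup, oil's own z axis and vertical below 0.2 rad); the robot touches nothing.
It fails at once if the middle tube is dropped or thrown (moving faster than 0.4 m/s, out of the fingers) (contact force between the fingers and tube_middle below 0.05 N and linear speed of tube_middle above 0.4 m/s).
It fails at once if the shorter or the longer tube leaves its rack hole (distance of any of tube_short, tube_long from where it was at the start of the episode above 0.05 m).
It fails at once if the ramekin, cup or oil bottle is shifted more than 30 mm or tipped (distance of any of ramekin, cup, oil from where it was at the start of the episode above 0.03 m or angle between any of ramekin, cup, oil's own z axis and vertical above 0.2 rad).
It also fails if it takes over 50 s, if anything falls off the work surface, if the arm or the gripper's body presses on something with over 40 N, if the wrist force passes 120 N, or if a joint passes its speed limit or range.

ROBOT

A 6-joint arm with a two-finger parallel gripper is mounted at the origin on the work surface. World frame = base frame: x ahead of the robot, y to its left, z up, the work surface at z = 0. Lengths are in mm, angles in rad, forces in N, time in s.
With the tool pointing down it reaches from about 350 to 975 mm from the base axis. Payload 7.1 kg.
Tool frame: the origin (TCP) lies on the front face of the gripper's body, between the roots of the fingers; the fingertips stand 80 mm ahead of it and the grasp point (between the pads) lies 61 mm ahead of it (env.tips_ahead is the distance from the TCP to the fingertips, in mm); z points along the fingers, y is the line along which they close (so a half turn about z gives the same grasp; the last joint's range is limited). The gripper opens to 88 mm and grips with 3 to 60 N. Pads are 20 mm wide; open, the fingers measure 115 mm over their backs; the gripper's body (75 mm by 178 mm) begins 61 mm behind the grasp point.
Start: joints at [-1.347, 0.423, 1.63, -0, 1.089, -0.019], TCP at [150.283, -606.647, 302.675] pointing down, gripper open.
Joint ranges: [-3, 3], [-0.9, 2.11], [0.09, 2.58], [-1.31, 4.45], [0.11, 2.69], [-2.54, 2.54]. Speed limits (rad/s): [2.39, 2.39, 3.01, 3.14, 3.14, 3.14].

INTERFACE

Orientations are given as a unit quaternion [x, y, z, w].
In Python, from station import env, set_gripper, viewer, workorder gives the robot as it stands. Calls block until the motion is done:
- env.reach(position, orientation): joint-space move of the TCP to a pose.
- env.move_l(position, rot=None, rate=150, f_stop=None): straight line of the TCP; rot=None keeps the orientation; rate is the mean speed in mm/s. With f_stop (N) it stops when the force on the tool has changed by that much, and returns True; else False.
- env.move_joints(angles): joint-space move.
- set_gripper(opening): finger opening in mm; the grip force is fixed at half the most; returns when the fingers have stopped.
- env.hold(seconds).
- env.ik(position, orientation): joint angles nearest the present ones, or None.
- env.read_state(): the state.
- viewer.camera(name): name is "scene" or "top"; returns the picture (420x560x3 uint8, blue, green, red); there is no depth.
- viewer.camera_params(name): a dict with "fx", "fy", "cx", "cy" (pixels), "pose" (4x4, takes a point from camera to world coordinates). Camera axes: x right, y up, looking along -z (the intrinsics and any distortion apply to the point x, -y, -z); pixel columns grow to the right and rows downward; lengths in mm; the calibration is good to about 2 mm. A picture is of the moment at which its call begins. camera_params takes no time and is no camera call.
A pose or a line that the arm cannot do raises env.IKError and nothing moves.
- workorder.sign_off(): hands the job in; it is judged then, once.
The state is a dict: "time_s": time; "qpos": joint angles; "dq": joint speeds; "tau": joint torques, N m; "tool_pos": TCP position; "orientation": TCP orientation; "force": force on the tool from outside, world axes, zero at the start; "wrist_torque": the same for the moment, N m; "width": finger opening in mm; "grip_force": force on a finger pad.
Only numpy, scipy, OpenCV 4.12 (cv2) and the standard library are available. Lean on these libraries where they do the work, as an engineer would, in place of code of your own. Each camera call takes 0.05 s, during which the arm holds its last target. There are 200 camera calls.

## Working session

There is one attempt and no reset: what is moved stays moved. The work goes in short steps, each a Python script; the robot and the scene stay as the last script left them, time stands still between calls to the robot, and variables do not carry over. Pictures are saved under pics/ and viewed, at most 10 in all, crops included, and the job is handed in when it is done.

```bash
ls; mkdir -p pics
python3 - <<'E'
from station import env,viewer
import cv2,numpy as np
np.set_printoptions(precision=4,suppress=True)
for n in("scene","top"):
    cv2.imwrite(f"pics/{n}0.png",viewer.camera(n)); print(n,viewer.camera_params(n))
print(env.read_state())
E
```

```text
pics
scene {'fx': 397.62778013896525, 'fy': 397.62778013896525, 'cx': 275.0585832136542, 'cy': 209.47042885880552, 'pose': array([[  -0.6967,   -0.4977,    0.5166, 1114.3259],
       [   0.7173,   -0.4722,    0.5124,  502.8191],
       [  -0.0111,    0.7276,    0.686 ,  747.6388],
       [   0.    ,    0.    ,    0.    ,    1.    ]])}
top {'fx': 385.0565020466852, 'fy': 385.0565020466852, 'cx': 286.2711663501633, 'cy': 207.53763231820227, 'pose': array([[   0.0166,    0.9879,   -0.1544,  446.887 ],
       [  -0.9997,    0.0132,   -0.0224,   15.3958],
       [  -0.0201,    0.1547,    0.9878, 1086.327 ],
       [   0.    ,    0.    ,    0.    ,    1.    ]])}
{'time_s': 0.1, 'qpos': array([-1.347 ,  0.4238,  1.6306,  0.    ,  1.0886, -0.019 ]), 'dq': array([-0.001 , -0.0015, -0.0012,  0.0014,  0.0011,  0.0008]), 'tau': array([  0.0008, -54.5619, -27.4325,   0.0646,   0.0188,  -0.    ]), 'tool_pos': array([ 150.1887, -606.2759,  301.9854]), 'orientation': array([ 0.9926,  0.1211, -0.0001, -0.0007]), 'force': array([ 0.0189, -0.9127,  0.5693]), 'wrist_torque': array([0.0009, 0.0298, 0.0053]), 'grip_force': 0.0, 'width': 87.89703294178469}
```

View pics/scene0.png

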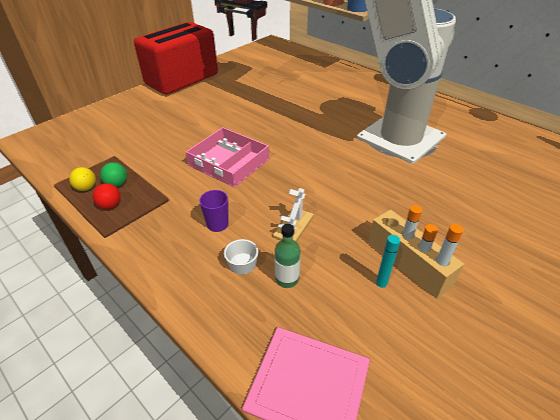

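View pics/top0.png

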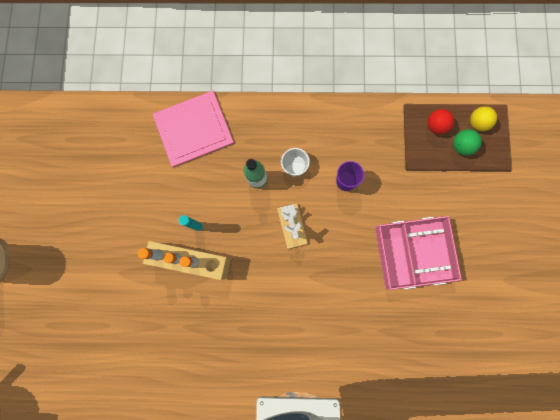

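```bash
cat > h.py <<'E'
import cv2,numpy as np
from station import env,set_gripper,viewer,workorder
from scipy.spatial.transform import Rotation as R
np.set_printoptions(precision=2,suppress=True)
def ray(n,uv):
    p=viewer.camera_params(n);T=p["pose"];u,v=uv
    d=T[:3,:3]@np.array([(u-p["cx"])/p["fx"],-(v-p["cy"])/p["fy"],-1]);return T[:3,3],d/np.linalg.norm(d)
def onz(n,uv,z):
    o,d=ray(n,uv);return o+d*(z-o[2])/d[2]
def proj(n,P):
    p=viewer.camera_params(n);T=p["pose"];c=T[:3,:3].T@(np.asarray(P,float)-T[:3,3])
    return np.array([p["cx"]+p["fx"]*c[0]/-c[2],p["cy"]-p["fy"]*c[1]/-c[2]])
def tri(a,b):
    (o1,d1),(o2,d2)=ray("scene",a),ray("top",b)
    t=np.linalg.lstsq(np.c_[d1,-d2],o2-o1,rcond=None)[0]
    p,q=o1+t[0]*d1,o2+t[1]*d2;return (p+q)/2,np.linalg.norm(p-q)
def blobs(im,lo,hi,amin=15):
    m=cv2.inRange(cv2.cvtColor(im,cv2.COLOR_BGR2HSV),lo,hi)
    n,l,s,c=cv2.connectedComponentsWithStats(m);return [(c[i],s[i]) for i in range(1,n) if s[i][4]>=amin],m
E
python3 - <<'E'
from h import *
s,t=cv2.imread("pics/scene0.png"),cv2.imread("pics/top0.png")
bs=[b for b in blobs(s,(5,190,150),(14,255,255),30)[0] if b[0][0]>350 and 190<b[0][1]<250]
bt=[b for b in blobs(t,(5,190,150),(14,255,255),30)[0] if b[0][0]<250 and 230<b[0][1]<280]
for b in bs: print("s",b)
for b in bt: print("t",b)
bs.sort(key=lambda b:b[0][0]);bt.sort(key=lambda b:-b[0][0])
if len(bs)==len(bt):
    for a,b in zip(bs,bt): print(tri(a[0],b[0]))
print("base",onz("top",(293,226),12),"nadir",proj("top",[447,15,0]))
k=lambda im,x0,y0,w,h:cv2.resize(im[y0:y0+h,x0:x0+w],(400,300),interpolation=cv2.INTER_CUBIC)
cv2.imwrite("pics/crops.png",np.vstack([np.hstack([k(t,135,215,104,78),k(t,260,195,72,54)]),np.hstack([k(t,368,205,104,78),k(s,360,190,112,84)])]))
E
```

```text
s (array([415.28, 215.65]), array([410, 205,  12,  17,  74], dtype=int32))
s (array([455.13, 235.54]), array([449, 225,  14,  17,  82], dtype=int32))
base [562.72  20.06  12.  ] nadir [294.25 267.82]
```

View pics/crops.png

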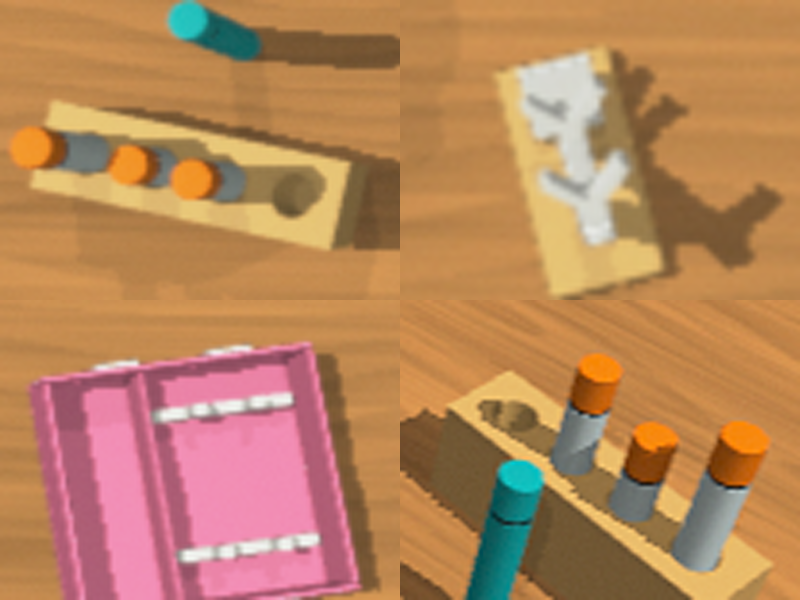

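The orange-capped tubes in the scene view are at (414,213) next to the empty hole at (391,222), at (430,231), which is the lowest, and at (455,232), which is the tallest. The turquoise tube at (388,262) stands loose and isn't meant. I pick (414,213), which is (185,261) in the top view. Next I check its height and locate the rack, rest and box.

Run:
```python
from h import *
s,t=cv2.imread("pics/scene0.png"),cv2.imread("pics/top0.png")
for nm,a,b in (("mid",(415.4,208.8),(185.2,261.5)),("short",(360+256/3.571,190+137/3.571),(168.8,257.9)),("long",(360+341/3.571,190+138/3.571),(143.6,253.5))):
    print(nm,*tri(a,b))
print("mid on z158",onz("top",(185.2,261.5),158),onz("scene",(415.4,208.8),158))
def quad(c,x0,y0,k,z):
    P=np.array([onz("top",(x0+u/k,y0+v/k),z)[:2] for u,v in c]);e=np.roll(P,-1,0)-P
    print("corners",P.round(1).tolist(),"sides",np.linalg.norm(e,axis=1),"ang",np.degrees(np.arctan2(e[:,1],e[:,0])),"c",P.mean(0))
quad([(52,102),(350,160),(333,248),(30,188)],135,215,3.846,78)
quad([(97,73),(207,48),(263,270),(153,298)],260,195,5.556,12)
# box rim
m=blobs(t,(160,90,90),(175,255,255))[1];m[:,:360]=0
m=cv2.morphologyEx(m,cv2.MORPH_CLOSE,np.ones((9,9)))
c=max(cv2.findContours(m,0,2)[0],key=cv2.contourArea);q=cv2.boxPoints(cv2.minAreaRect(c));print(q.tolist())
quad(q,0,0,1,52)
for b in blobs(t,(0,0,170),(179,70,255),8)[0]:
    if 370<b[0][0]<470 and 210<b[0][1]<295:print("w",b)
for uv in((427.8,232.3),(434.3,269.4)):print("rib mid",onz("top",uv,38))
k=lambda im,x0,y0,w,h:cv2.resize(im[y0:y0+h,x0:x0+w],(400,300),interpolation=cv2.INTER_CUBIC)
cv2.imwrite("pics/crops2.png",np.vstack([np.hstack([k(s,180,122,96,72),k(s,255,180,80,60)]),np.hstack([k(t,395,215,80,60),k(t,270,200,48,36)])]))
```

```text
mid [457.4  278.45 154.62] 1.1087504702437034
short [465.46 326.19 133.81] 2.5146455989892837
long [474.66 372.99 173.38] 0.06473115521386658
mid on z158 [457.64 276.99 158.  ] [460.73 280.14 158.  ]
corners [[509.1, 399.7], [472.9, 193.3], [414.1, 202.4], [450.6, 410.5]] sides [209.49  59.53 211.29  59.46] ang [-99.93 171.24  80.05 -10.49] c [461.68 301.45]
corners [[612.8, 64.7], [626.4, 8.9], [514.1, -20.5], [499.3, 34.4]] sides [ 57.39 116.05  56.8  117.43] ang [ -76.27 -165.33  105.11   14.96] c [563.17  21.86]
[[375.2438659667969, 225.5181121826172], [451.8553161621094, 214.95101928710938], [460.7748107910156, 279.6173095703125], [384.1633605957031, 290.1844177246094]]
corners [[562.9, -201.0], [594.4, -406.6], [423.7, -421.3], [393.0, -221.0]] sides [207.93 171.33 202.56 171.01] ang [ -81.29 -175.07   98.7     6.72] c [ 493.5  -312.48]
w (array([427.1, 217.8]), array([421, 217,  12,   3,  20], dtype=int32))
w (array([397.65, 221.53]), array([392, 221,  12,   2,  17], dtype=int32))
w (array([425.97, 232.39]), array([409, 229,  35,   8, 124], dtype=int32))
w (array([432.05, 268.99]), array([415, 265,  36,   9, 139], dtype=int32))
w (array([439.3, 283.3]), array([433, 282,  13,   3,  20], dtype=int32))
w (array([409.47, 287.32]), array([403, 286,  13,   3,  19], dtype=int32))
rib mid [ 548.03 -345.33   38.  ]
rib mid [ 449.01 -358.59   38.  ]
```

View pics/crops2.png

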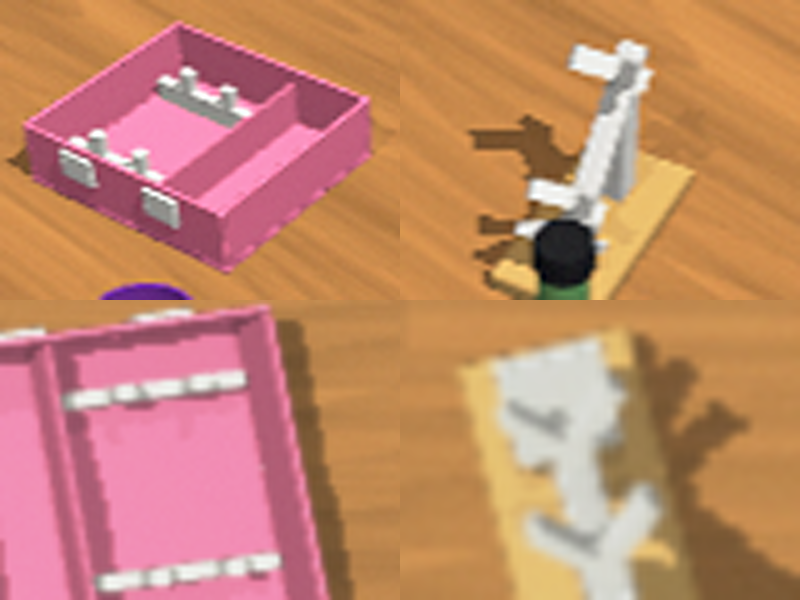

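```bash
cat > ov.py <<'E'
from h import *
import sys
def T(o,yaw,p): return np.append(np.array(o)+R.from_euler('z',yaw,degrees=True).as_matrix()[:2,:2]@np.array(p[:2]),p[2])
rack=((461.7,301.5),-10);rest=((563.2,21.9),14.7);box=((493.9,-317.3),7.6)
E
python3 - <<'E'
from ov import *
pt=[]
cr={"scene_box":("scene",180,122,96,72,box),"scene_rest":("scene",255,180,80,60,rest),"top_box":("top",370,205,96,72,box),"top_rest":("top",265,198,56,42,rest)}
out=[]
for k,(n,x0,y0,w,h,f) in cr.items():
    im=cv2.imread(f"pics/{n}0.png")[y0:y0+h,x0:x0+w];s=400/w;im=cv2.resize(im,(400,300),interpolation=cv2.INTER_CUBIC)
    if f is box: pl=[[(86*a,95*b,52) for a,b in((1,1),(1,-1),(-1,-1),(-1,1))]]+[[(x+4*a,-35+y+5*b,38) for a,b in((1,1),(1,-1),(-1,-1),(-1,1))] for x in(50,-50) for y in(-20.5,20.5)]
    else:
        pl=[[(60*a,30*b,12) for a,b in((1,1),(1,-1),(-1,-1),(-1,1))]]
        c,sn=np.cos(np.radians(50)),np.sin(np.radians(50))
        # spine top face: 28 below axis, width 14, 0..92 along
        q=lambda L,d,y:(48-c*L-sn*d,y,45+sn*L-c*d)
        pl+=[[q(0,28,7),q(0,28,-7),q(92,28,-7),q(92,28,7)]]
        pl+=[[q(L,d,y) for L,d,y in((92,0,19),(80,0,19))] for _ in(0,)]+[[q(92,0,-19),q(80,0,-19)],[q(12,0,19),q(22,0,19)],[q(12,0,-19),q(22,0,-19)]]
    for p in pl:
        P=np.array([(proj(n,T(*f,v))-(x0,y0)+.5)*s for v in p]);cv2.polylines(im,[np.int32(P.round())],True,(255,0,0),1)
    out.append(im)
cv2.imwrite("pics/ov1.png",np.vstack([np.hstack(out[:2]),np.hstack(out[2:])]))
E
```

```text
(no output)
```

View pics/ov1.png

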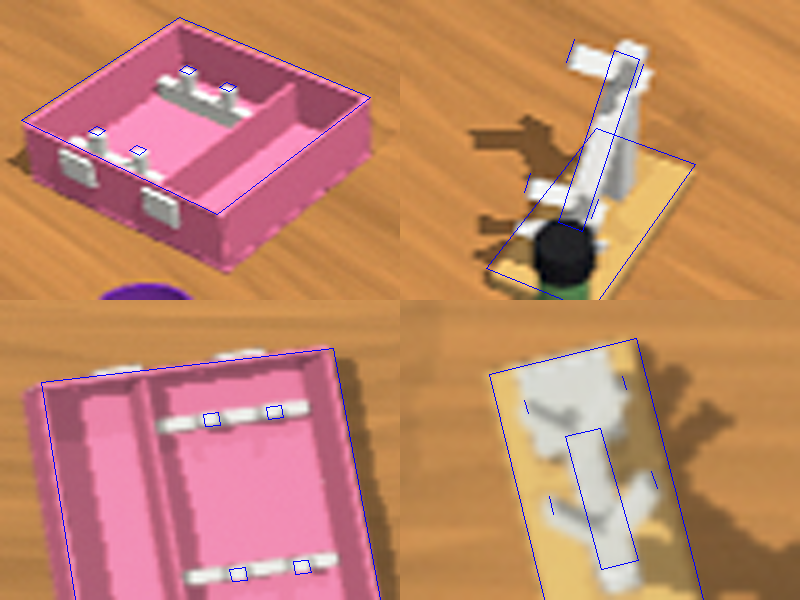

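Box, rest and rack overlays agree within about 1–2 px in both views. The heights confirm that the tube next to the empty hole, at (414,213) in the scene view, is the middle one (155 against short 134 and long 173). Next come the obstacles and reachability.

```bash
cat >> ov.py <<'E'
OFF=np.array([1.2,1.3])   # mean of the two views' bias
rest=(np.array(rest[0])+OFF,rest[1]);box=(np.array(box[0])+OFF,box[1]);tube=np.array([459.,278.4])
Rr=R.from_euler('z',rest[1],degrees=True);Rb=R.from_euler('z',box[1],degrees=True)
c5,s5=np.cos(np.radians(50)),np.sin(np.radians(50))
A=np.array([-c5,0,s5]);N=np.array([s5,0,c5])   # tube axis, outward normal in rest frame
foot=T(*rest,(48,0,45))
def onrest(L,d=0): return foot+Rr.apply(A*L+N*d)
def quat(z,y,sgn=1):
    y=np.array(y)*sgn;x=np.cross(y,z);return R.from_matrix(np.c_[x,y,z]).as_quat()
def tcp(g,q,back=61): return np.asarray(g)-back*R.from_quat(q).apply([0,0,1])
Z=np.array([0,0,-1.])
def q_rack(s): return quat(Z,R.from_euler('z',-10,degrees=True).apply([1,0,0]),s)
def q_rest(s): return R.from_quat(quat(Rr.apply(-A),Rr.apply([0,1,0]),s)).as_quat()
def q_re2(th,s): # second grasp, th deg of tilt
    t=np.radians(th);return quat(Rr.apply(-N*np.cos(t)-A*np.sin(t)),Rr.apply([0,1,0]),s)
def q_box(th,s):
    t=np.radians(th);return quat(Rb.apply([np.sin(t),0,-np.cos(t)]),Rb.apply([0,1,0]),s)
bay=T(*box,(0,-35,35));xb=Rb.apply([1,0,0])
E
python3 - <<'E'
from ov import *
def show(n,g,q,b=61):
    try: j=env.ik(tcp(g,q,b),q)
    except Exception as e: j=e
    print(n,tcp(g,q,b),None if j is None else np.round(j,2))
print("foot",foot,"bay",bay)
for s in(1,-1):
    show(f"rack{s}",np.append(tube,128),q_rack(s));show(f"rackup{s}",np.append(tube,240),q_rack(s))
    show(f"rest{s}",onrest(118),q_rest(s));show(f"rest+{s}",onrest(118,60),q_rest(s))
    for th in(0,10,20,30):
        for L in(52,106): show(f"re2 {th} {L} {s}",onrest(L),q_re2(th,s))
        show(f"re2 back",onrest(52),q_re2(th,s),200)
        show(f"box {th} {s}",bay+20*xb,q_box(th,s))
for nm,uv,z in(("oil cap top",(251.5,164),170),("turq",(184,220),150),("ramekin",(295,161.5),45),("cup",(349,172),90)):print(nm,onz("top",uv,z))
print("scene oil", onz("scene",(288,229),170),"ram",onz("scene",(241,252),45),"cup",onz("scene",(214,200),90))
E
```

```text
foot [610.83  35.38  45.  ] bay [ 499.73 -350.69   35.  ]
rack1 [459.  278.4 189. ] [ 0.52  0.46  1.9  -0.    0.78  0.7 ]
rackup1 [459.  278.4 301. ] [ 0.52  0.3   1.83 -0.    1.02  0.7 ]
rest1 [499.54   6.18 182.12] [-0.12  0.41  2.3   2.31  0.33  2.08]
rest+1 [543.99  17.85 220.69] None
re2 0 52 1 [623.7   38.76 124.04] [ 0.09  0.97  1.27 -0.13  1.77 -1.7 ]
re2 0 106 1 [590.12  29.95 165.41] [ 0.08  0.87  1.37 -0.14  1.77 -1.71]
re2 back [726.69  65.78 213.39] [ 0.11  1.02  0.92 -0.13  2.07 -1.73]
box 0 1 [ 519.55 -348.05   96.  ] [-0.61  0.7   1.72 -0.    0.72 -2.31]
re2 10 52 1 [616.42  36.85 131.56] [ 0.08  0.88  1.37 -0.11  1.58 -1.71]
re2 10 106 1 [582.85  28.04 172.93] [ 0.07  0.78  1.46 -0.12  1.59 -1.71]
re2 back [702.85  59.52 238.04] [ 0.1   0.88  1.09 -0.1   1.87 -1.72]
box 10 1 [ 509.05 -349.45   95.07] None
re2 20 52 1 [608.    34.64 137.66] [ 0.07  0.79  1.48 -0.09  1.39 -1.71]
re2 20 106 1 [574.43  25.83 179.03] [ 0.06  0.7   1.56 -0.1   1.4  -1.72]
re2 back [675.22  52.27 258.04] [ 0.09  0.74  1.25 -0.08  1.66 -1.72]
box 20 1 [ 498.87 -350.81   92.32] None
re2 30 52
[... 1199 characters left out ...]
.83 179.03] [ 0.06  0.7   1.56 -0.1   1.4   1.42]
re2 back [675.22  52.27 258.04] [ 0.09  0.74  1.25 -0.08  1.66  1.42]
box 20 -1 [ 498.87 -350.81   92.32] [-0.73  0.67  1.88  0.66  0.44  0.13]
re2 30 52 -1 [598.68  32.19 142.16] [ 0.06  0.71  1.59 -0.07  1.18  1.41]
re2 30 106 -1 [565.1   23.38 183.52] [ 0.05  0.61  1.66 -0.08  1.21  1.4 ]
re2 back [644.66  44.26 272.77] [ 0.07  0.61  1.42 -0.06  1.45  1.4 ]
box 30 -1 [ 489.32 -352.08   87.83] [-0.8   0.69  1.95  1.19  0.45 -0.44]
oil cap top [697.26 123.45 170.  ]
turq [558.82 288.03 150.  ]
ramekin [739.94  16.85  45.  ]
cup [ 700.15 -126.6    90.  ]
scene oil [702.46 130.11 170.  ] ram [742.49  20.75  45.  ] cup [ 698.73 -122.17   90.  ]
```

```bash
cat >> ov.py <<'E'
Rk=R.from_euler('z',-10,degrees=True)
def q_pick(ph,s): # tool leans over the empty hole by ph deg
    t=np.radians(ph);return quat(Rk.apply([0,np.sin(t),-np.cos(t)]),Rk.apply([1,0,0]),s)
def q_set(ph,s): # same grasp, tube in the rest
    t=np.radians(ph);return quat(Rr.apply(-A*np.cos(t)-N*np.sin(t)),Rr.apply([0,1,0]),s)
E
python3 - <<'E'
from ov import *
def show(n,g,q):
    j=env.ik(tcp(g,q),q);print(n,None if j is None else np.round(j,2))
for s in(1,-1):
  for ph in(25,32,40):
    show(f"pick {ph} {s}",np.append(tube,126),q_pick(ph,s));show(f"up {ph} {s}",np.append(tube,250),q_pick(ph,s))
    show(f"set {ph} {s}",onrest(118),q_set(ph,s));show(f"set+ {ph} {s}",onrest(118,70),q_set(ph,s))
    # tube-frame consistency: normal/closing-line handedness
  show(f"re2 {s}",onrest(107),q_re2(5,s));show(f"re2up {s}",onrest(107)+[0,0,120],q_re2(5,s))
  show(f"box {s}",bay-32*xb,q_box(5,s));show(f"boxup {s}",bay-32*xb+[0,0,150],q_box(5,s))
E
```

```text
pick 25 1 [ 0.32  0.43  2.07  0.77  0.56 -0.15]
up 25 1 [0.32 0.21 1.99 0.55 0.8  0.14]
set 25 1 [-0.03  0.38  2.06  0.17  0.46 -2.  ]
set+ 25 1 [-0.    0.37  1.92  0.12  0.6  -1.92]
pick 32 1 [ 0.26  0.45  2.1   1.04  0.59 -0.45]
up 32 1 [ 0.26  0.22  2.03  0.75  0.79 -0.08]
set 32 1 [-0.01  0.41  1.98  0.06  0.62 -1.89]
set+ 32 1 [ 0.01  0.4   1.84  0.05  0.76 -1.85]
pick 40 1 [ 0.19  0.49  2.14  1.28  0.68 -0.75]
up 40 1 [ 0.19  0.24  2.08  0.98  0.81 -0.33]
set 40 1 [ 0.01  0.45  1.89 -0.    0.8  -1.82]
set+ 40 1 [ 0.03  0.45  1.75 -0.    0.94 -1.8 ]
re2 1 [ 0.08  0.83  1.41 -0.13  1.68 -1.71]
re2up 1 [ 0.08  0.68  1.38 -0.13  1.86 -1.73]
box 1 [-0.7   0.65  1.85  0.12  0.58 -2.5 ]
boxup 1 [-0.7   0.42  1.8   0.08  0.87 -2.46]
pick 25 -1 None
up 25 -1 None
set 25 -1 [-0.03  0.38  2.06  0.17  0.46  1.14]
set+ 25 -1 [-0.    0.37  1.92  0.12  0.6   1.22]
pick 32 -1 None
up 32 -1 None
set 32 -1 [-0.01  0.41  1.98  0.06  0.62  1.25]
set+ 32 -1 [0.01 0.4  1.84 0.05 0.76 1.3 ]
pick 40 -1 [0.19 0.49 2.14 1.28 0.68 2.4 ]
up 40 -1 None
set 40 -1 [ 0.01  0.45  1.89 -0.    0.8   1.32]
set+ 40 -1 [ 0.03  0.45  1.75 -0.    0.94  1.34]
re2 -1 [ 0.08  0.83  1.41 -0.13  1.68  1.43]
re2up -1 [ 0.08  0.68  1.38 -0.13  1.86  1.41]
box -1 [-0.7   0.65  1.85  0.12  0.58  0.64]
boxup -1 [-0.7   0.42  1.8   0.08  0.87  0.68]
```

Run:
```python
from ov import *
q=q_pick(30,1);g=np.append(tube,126)
set_gripper(60)
env.reach(tcp(g,q,180),q)
print(env.move_l(tcp(g,q),rate=100,f_stop=15))
a=env.read_state();set_gripper(0);b=env.read_state()
print(a["tool_pos"],b["tool_pos"],b["width"],b["grip_force"],b["force"],b["time_s"])
print(env.move_l(tcp(g+[0,0,40],q),rate=60,f_stop=25),env.read_state()["force"])
print(env.move_l(tcp(g+[0,0,125],q),rate=100,f_stop=25))
s=env.read_state();print(s["width"],s["grip_force"],s["force"],s["time_s"])
for n in("scene","top"):cv2.imwrite(f"pics/{n}1.png",viewer.camera(n))
a,b=cv2.imread("pics/scene1.png"),cv2.imread("pics/top1.png")
cv2.imwrite("pics/v1.png",np.hstack([cv2.resize(a[90:300,280:480],(400,420)),cv2.resize(b[160:370,110:310],(400,420))]))
```

```text
False
[453.91 248.24 179.23] [453.71 248.37 178.86] 25.82074907218644 29.970206916332245 [-0.1   0.2   0.37] 5.7833
False [ 0.06 -0.19 -0.21]
False
25.52233776156048 29.972280710935593 [ 0.2  -0.29 -0.91] 7.6
```

View pics/v1.png

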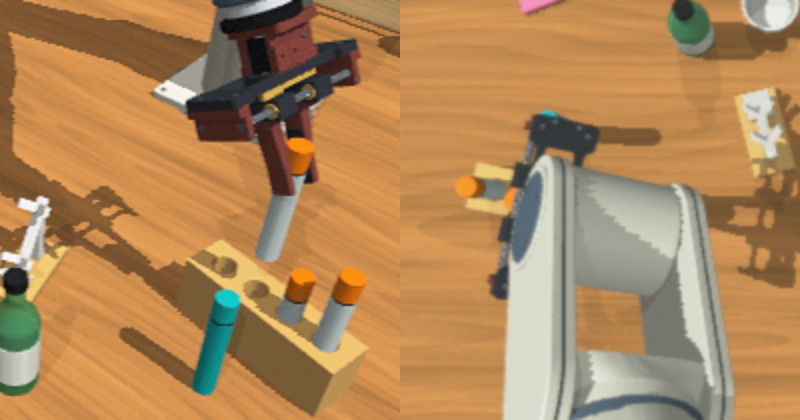

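The tube is held, upright and clear of the rack, with its cap at (300,150) in the left crop. The other two tubes still stand. Next, into the rest.

Run:
```python
from ov import *
q=q_set(30,1)
env.reach(tcp(onrest(121)+[0,0,130],q),q)
env.move_l(tcp(onrest(121,22),q),rate=120)
print("hit",env.move_l(tcp(onrest(120,-6),q),rate=25,f_stop=4))
s=env.read_state();g=s["tool_pos"]+61*R.from_quat(s["orientation"]).apply([0,0,1])
r=Rr.inv().apply(g-foot);print("L,d,y",r@A,r@N,r[1],"F",Rr.inv().apply(s["force"]),s["time_s"])
for n in("scene","top"):cv2.imwrite(f"pics/{n}2.png",viewer.camera(n))
a,b=cv2.imread("pics/scene2.png"),cv2.imread("pics/top2.png")
cv2.imwrite("pics/v2.png",np.hstack([cv2.resize(a[130:280,230:380],(400,400),interpolation=2),cv2.resize(b[160:310,220:370],(400,400),interpolation=2)]))
```

```text
hit True
L,d,y 119.98001969079357 0.33212654351472537 -0.2654124873015442 F [ 0.86 -0.35  1.88] 11.2833
```

View pics/v2.png

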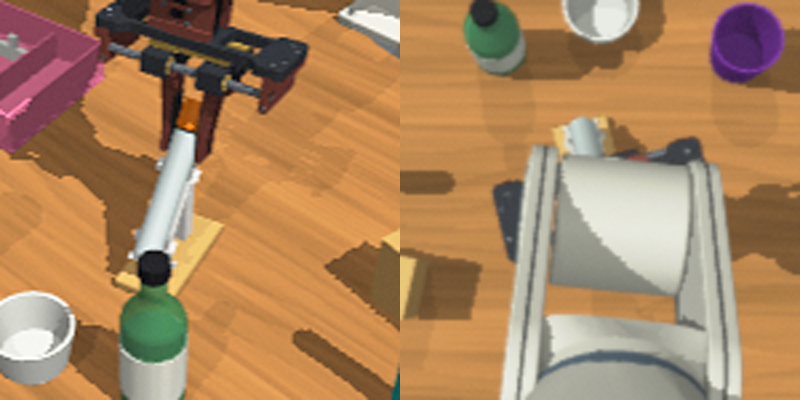

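The tube is in the saddles, with contact at d≈0.3 mm as expected. Now I release it, back off and look.

Run:
```python
from ov import *
set_gripper(50)
s=env.read_state();print(s["grip_force"],s["width"],s["force"])
q=s["orientation"]
env.move_l(s["tool_pos"]-150*R.from_quat(q).apply([0,0,1])+[0,0,30],rate=150)
env.hold(0.3)
for n in("scene","top"):cv2.imwrite(f"pics/{n}3.png",viewer.camera(n))
a,b=cv2.imread("pics/scene3.png"),cv2.imread("pics/top3.png")
out=[]
for n,im,x0,y0 in(("scene",a,230,130),("top",b,240,160)):
    w=120;im=cv2.resize(im[y0:y0+w,x0:x0+w],(400,400),interpolation=2)
    P=[(proj(n,onrest(L))-(x0,y0)+.5)*400/w for L in(0,150)]
    cv2.line(im,*[tuple(int(v) for v in p) for p in P],(255,0,0),1);out.append(im)
cv2.imwrite("pics/v3.png",np.hstack(out));print(env.read_state()["time_s"])
```

```text
0.0 49.927896671895276 [-0.63 -0.7   0.27]
13.7167
```

View pics/v3.png

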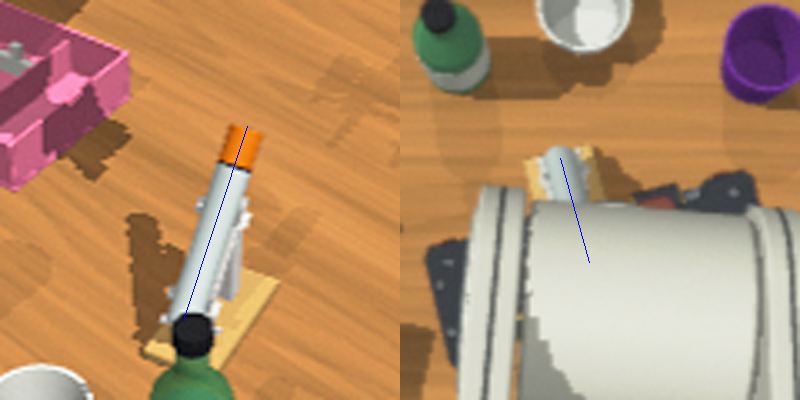

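The tube lies let go in the rest, its orange cap up at (240,145) in the left crop, matching the expected axis within about 1 px. Next I regrasp it by the barrel.

Run:
```python
from ov import *
q=q_re2(5,-1);g=onrest(107)
env.reach(tcp(g+[0,0,130],q),q)
print("hit",env.move_l(tcp(g,q),rate=90,f_stop=8))
a=env.read_state();set_gripper(0);b=env.read_state()
print(a["tool_pos"]-tcp(g,q),b["width"],b["grip_force"],a["force"],b["force"],b["time_s"])
if b["width"]>20:
    print(env.move_l(tcp(g+[0,0,160],q),rate=80,f_stop=20))
    s=env.read_state();print(s["width"],s["force"],s["time_s"])
    qb=q_box(5,-1)
    env.reach(tcp(bay-32*xb+[0,0,150],qb),qb)
    s=env.read_state();print(s["width"],s["force"],s["time_s"])
    for n in("scene","top"):cv2.imwrite(f"pics/{n}4.png",viewer.camera(n))
    a,b=cv2.imread("pics/scene4.png"),cv2.imread("pics/top4.png")
    out=[]
    for n,im,x0,y0 in(("scene",a,150,50),("top",b,355,160)):
        w=150;im=cv2.resize(im[y0:y0+w,x0:x0+w],(400,400),interpolation=2)
        P=[(proj(n,bay+[0,0,150]+xb*L)-(x0,y0)+.5)*400/w for L in(-75,75)]
        cv2.line(im,*[tuple(int(v) for v in p) for p in P],(255,0,0),1);out.append(im)
    cv2.imwrite("pics/v4.png",np.hstack(out))
```

```text
hit False
[0.28 0.04 0.57] 25.52181407346711 29.999179244041443 [ 0.44  0.72 -0.15] [ 0.05 -3.03  1.96] 18.5917
False
25.332416651014746 [-0.27 -0.25 -0.14] 20.7417
25.457097818727664 [ 0.47  0.46 -1.18] 22.2083
```

View pics/v4.png

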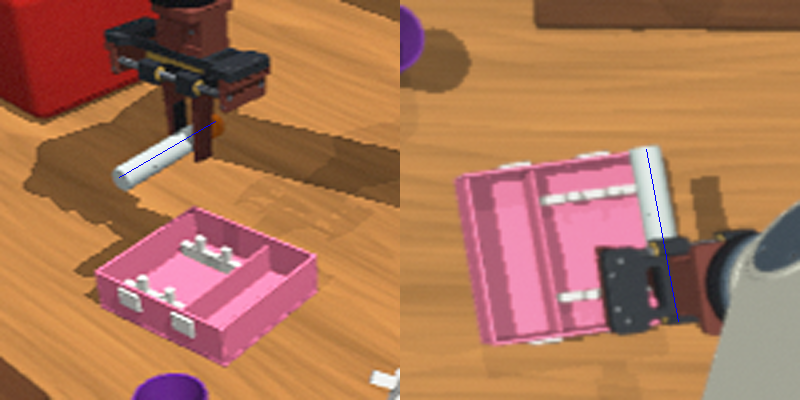

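The tube is held level and lines up with the expected axis in both views. Now lowering it gently, with a force stop.

Run:
```python
from ov import *
qb=q_box(5,-1);P=bay-32*xb
env.move_l(tcp(P+[0,0,28],qb),rate=90);env.hold(.2)
h=env.move_l(tcp(P+[0,0,-5],qb),rate=20,f_stop=3)
s=env.read_state();g=s["tool_pos"]+61*R.from_quat(qb).apply([0,0,1])
print("hit",h,"axis z",g[2],"err",Rb.inv().apply(g-P),"F",Rb.inv().apply(s["force"]),"M",Rb.inv().apply(s["wrist_torque"]),s["time_s"])
for n in("scene","top"):cv2.imwrite(f"pics/{n}5.png",viewer.camera(n))
a,b=cv2.imread("pics/scene5.png"),cv2.imread("pics/top5.png")
cv2.imwrite("pics/v5.png",np.hstack([cv2.resize(a[100:200,165:285],(480,400),interpolation=2),cv2.resize(b[205:305,370:450],(320,400),interpolation=2)]))
```

```text
hit True axis z 35.15656323509594 err [-0.04  0.    0.16] F [-0.75  0.58  4.89] M [0.09 0.07 0.01] 25.2667
```

View pics/v5.png

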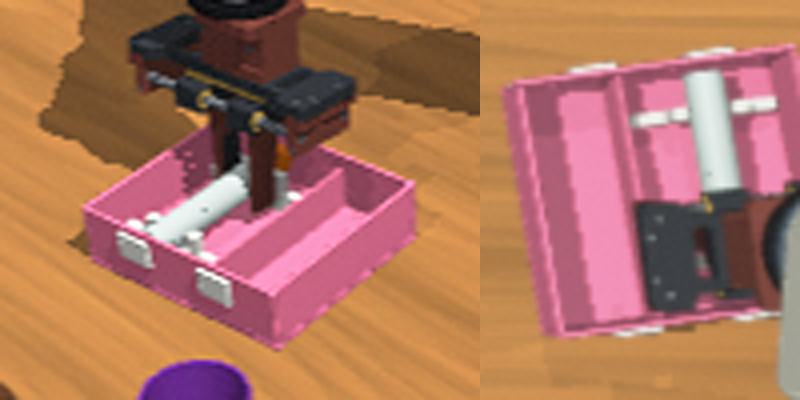

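The tube is in both notches with its axis at z = 35.2. Now I release, retreat and check numerically.

Run:
```python
from ov import *
set_gripper(48);s=env.read_state();print(s["grip_force"],s["force"])
qb=q_box(5,-1)
print(env.move_l(s["tool_pos"]-60*R.from_quat(qb).apply([0,0,1]),rate=60,f_stop=10))
env.move_l(env.read_state()["tool_pos"]+[0,0,150],rate=150)
env.reach([300,-150,400],qb) if env.ik([300,-150,400],qb) is not None else None
env.hold(.3);print(env.read_state()["tool_pos"],env.read_state()["time_s"])
t,sc=viewer.camera("top"),viewer.camera("scene");cv2.imwrite("pics/top6.png",t);cv2.imwrite("pics/scene6.png",sc)
for n,im,o in(("top",t,cv2.imread("pics/top0.png")),("scene",sc,cv2.imread("pics/scene0.png"))):
    for b in blobs(im,(3,170,120),(16,255,255),12)[0]:
        p=np.linalg.norm(b[0]-proj(n,bay-61*xb))
        if p<15: print(n,"cap px",b[0],"expected",proj(n,bay-61*xb+[0,0,8]),b[1][4])
    # newly bright barrel in the bay
    m=((cv2.absdiff(im,o).max(2)>40)*255).astype(np.uint8)
    m=cv2.morphologyEx(m,cv2.MORPH_OPEN,np.ones((3,3)))
    k,l,st,ce=cv2.connectedComponentsWithStats(m)
    for i in range(1,k):
        if st[i][4]>25 and np.linalg.norm(ce[i]-proj(n,bay))<50:
            ys,xs=np.where(l==i);r=cv2.minAreaRect(np.c_[xs,ys].astype(np.float32))
            print(n,"diff",ce[i],st[i],"rect",r,"exp mid",proj(n,bay+[0,0,8]), "exp ends",proj(n,bay+75*xb),proj(n,bay-75*xb))
```

```text
0.0 [-0.27  0.58  0.43]
False
[ 300.35 -150.39  399.68] 29.6
top cap px [434.12 273.24] expected [435.2  273.13] 92
top diff [427.36 226.3 ] [421 222  14   9 106] rect ((427.5, 226.0), (8.0, 13.0), 90.0) exp mid [431.18 250.17] exp ends [425.35 222.85] [435.04 278.38]
top diff [432.81 256.17] [423 234  21  46 633] rect ((433.10809326171875, 256.1486511230469), (46.689308166503906, 14.631508827209473), 80.53767395019531) exp mid [431.18 250.17] exp ends [425.35 222.85] [435.04 278.38]
scene cap px [233.31 139.05] expected [231.41 137.62] 39
scene diff [238.42 111.56] [ 212   93   60   41 1202] rect ((241.64117431640625, 111.66471099853516), (66.01819610595703, 26.04832649230957), 22.833650588989258) exp mid [218.49 146.45] exp ends [201.92 160.2 ] [234.47 137.77]
scene diff [220.36 148.72] [204 136  34  25 295] rect ((221.7780303955078, 148.8459930419922), (10.498759269714355, 38.516536712646484), 55.304847717285156) exp mid [218.49 146.45] exp ends [201.92 160.2 ] [234.47 137.77]
```

```bash
python3 -c "
from station import workorder
print(workorder.sign_off())"
```

```text
the job is handed in; nothing more can be done
None
```

The middle tube was set in the slanted rest cap end up and let go, then regrasped by its barrel and laid gently in both lunchbox notches. The job was handed in at about 30 s without a verdict shown, and my final pixel check put the tube within 1–3 px of its expected place.

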